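# Put the saw away and clear the mitre box

## Robot

A 6-joint arm with a two-finger parallel gripper is mounted at the origin on the work surface. World frame = base frame: x ahead of the robot, y to its left, z up, the work surface at z = 0. Lengths are in m, angles in rad, forces in N, time in s.
With the tool pointing down it reaches from about 0.275 to 0.825 m from the base axis. Payload 4.9 kg.
Tool frame: the origin (TCP) lies on the centre line of the jaws, within the pads' length; the fingertips stand 14 mm ahead of it and the grasp point (between the pads) lies 5 mm behind it; z points along the fingers, y is the line along which they close (so a half turn about z gives the same grasp; the last joint's range is limited). The gripper opens to 85 mm and grips with 20 to 120 N. Pads are 22 mm wide; open, the fingers measure 114 mm over their backs; the gripper's body (76 mm by 85 mm) begins 54 mm behind the grasp point. The pads swing forward as they close: fully open they stand 13 mm farther back than shut.
Start: joints at [1.043, 0.326, -0.193, 1.052, 0, 1.437], TCP at [0.211, 0.508, 0.245] pointing down, gripper open.
Joint ranges: [-2.65, 2.65], [-0.97, 1.79], [-1.3, 1.35], [-1.93, 2.1], [-1.47, 1.37], [-3.14, 3.14]. Speed limits (rad/s): [2.57, 2.57, 3.14, 3.14, 3.14, 3.14].

## Interface

Orientations are given as a rotation vector (axis times angle).
In Python, from station import read_state, camera, camera_model, close_job gives the robot as it stands.
- The arm moves only by the tool drive_tool, never from a script. Its argument "deltas" is text: rows parted by semicolons, each of 7 numbers parted by spaces: the shift along the tool's x, y, z in cm, then the turn, a rotation vector about the tool's x, y, z in degrees, then the closure in counts, from 0 (fully open) to 255 (shut). In form: dx dy dz ax ay az hand; .... A call has exactly 10 rows; each row shifts and turns the commanded pose from where the row before left it, along the tool's axes as they then stand; what a row does not reach is not made up. A row lasts 1/8 s, in which the tool goes at most 62.5 mm and 10.7 degrees, less where a joint would pass 70% of its speed; a pose out of reach is approached as far as the arm can. A call with a gripper value outside its range is refused whole. The fingers move at their own pace and stop on an object; "grip_force" is the grip in N (left out, the last holds). Time passes only in rows, so rows that do not move let the fingers close, or fill a call up. It gives the time, the measured TCP pose, the force, the opening and the grip force at its end, in the units of the state.
- read_state(): the state, without advancing time (a new reading comes with each control period).
- camera(name): name is "scene" or "top" or "wrist"; returns (picture, depth): 400x640x3 uint8, red, green, blue; 400x640 float32, m along the optical axis (not along the pixel's ray), 0 where there is no reading.
- camera_model(name): a dict with "fx", "fy", "cx", "cy" (pixels), "k1" (the pictures are not rectified: a ray, as slopes to the right and down, at radius r is drawn at 1 + k1 r^2 times it, then the intrinsics apply), "eye" and "orientation" of the camera in the world; the wrist camera has in their place "hand_eye" (4x4, takes a point from camera to tool coordinates, whose origin is the TCP and whose axes are the flange's). Camera axes: x right, y down, z forward; pixel columns grow to the right and rows downward; lengths in m; the calibration is good to about 2 mm. A picture is of the moment at which its call begins: read the wrist's pose just before it. camera_model takes no time and is no camera call.
- close_job(): hands the job in; it is judged then, once.
The state is a dict: "time_s": time; "qpos": joint angles; "qvel": joint speeds; "tau": joint torques, N m; "ee_pos": TCP position; "orientation": TCP orientation; "force": force on the tool from outside, world axes, zero at the start; "ft_torque": the same for the moment, N m; "width": finger opening in m; "grip_force": force on a finger pad.
Only numpy, scipy, OpenCV 4.12 (cv2) and the standard library are available. Lean on these libraries where they do the work, as an engineer would, in place of code of your own. Each camera call takes 0.05 s, during which the arm holds its last target. There are 200 camera calls.

## Task

The cut is finished, so clear up: take the saw out of the mitre box and slide its blade, teeth down and upright, into the long saw slot of the wooden tool block until the teeth rest on the bottom of the slot; let it down, do not drop it. Take the cut white-primed strip out of the mitre box and lay it flat in the grey tray. Leave the tape measure, the paint tin and the glue bottle where they are.

Things in the scene. Friction and masses are not known exactly. Their poses are not given: they have to be found in the camera images.
- saw: Small back saw, 246 mm long, about 0.2 kg, standing upright in the middle slots of the mitre box, teeth on its floor (may lean a few degrees), handle towards the robot. Origin: middle of the toothed lower edge; x along the blade to the toe, y across the blade, z up from teeth to back. Steel blade x -75 to +75, z 0 to 52 mm, 2 mm thick. Balance point about x -10 mm.
- saw_back (a point): Middle of the saw's stiff brass back, 58 mm above the saw's origin, same axes. The back is 10 mm wide (y), 12 mm high (z 52 to 64 of the saw) and runs the blade's whole 150 mm: a good grip, across y. The round wooden handle (17 to 26 mm thick, axis 56 mm above the teeth) continues it from x -75 to -171 mm.
- mitre_box: Wooden mitre box screwed to the bench, 90 (x) x 200 (y) x 44 mm high. Origin: centre of the underside; y along its channel. Floor 12 mm thick; two walls 12 mm thick stand 32 mm above it at x = +-33 to +-45, ends open. Each wall has a square slot at y = 0, 4 mm wide, down to the floor (the saw starts in this pair), and two unused 45-degree slots.
- tool_block: Wooden tool block screwed to the bench, 50 mm high, x -55 to +55, y -40 to +95 mm. Origin: underside, below the middle of the saw slot. The slot runs along x at y = 0, open at both ends and on top, 4.5 mm wide, 32 mm deep, with a V mouth 13 mm wide narrowing over the top 6 mm. Five drill bits at y = +80 stand up to 45 mm above the top. Saw handle may stick out of either end.
- saw_slot (a point): Middle of the floor of the saw slot in the tool block; x along the slot, y across it, z up. The top of the block is 32 mm above it.
- strip: Cut wooden strip, primed white, 160 mm long, 20 mm wide, 18 mm thick, about 45 g. Origin: centre of its underside as it starts; x along its length, y across, z up. It lies flat on the floor of the mitre box along the channel, its cut end 5 to 15 mm from the saw blade, the other end sticking about 70 mm out of the +y end of the box.
- strip_center (a point): Middle of the strip (9 mm above its underside origin), same axes as the strip.
- tray: Grey plastic open tray, fixed, 230 mm (x) x 120 mm (y) and 35 mm high, walls and floor 5 mm thick. Origin: centre of the underside; x along its length, z up.
- tape_measure: Tape measure, black case 72 x 40 x 62 mm, loose, a bystander. Origin: centre of its underside.
- paint_tin: Paint tin, diameter 88 mm, 92 mm high, loose, a bystander. Origin: centre of its underside.
- glue_bottle: White glue bottle, diameter 58 mm, 150 mm high, loose, a bystander. Origin: centre of its underside.

How it is judged:
At the end, for the whole second after the job is handed in: Saw teeth down in the slot of the tool block: teeth within 5 mm of the slot floor, blade along the slot (0.1 rad) and within 35 mm of its middle, upright within 0.2 rad; strip flat (0.1 rad) on the floor of the tray; both at rest (x of saw in the frame of saw_slot between -0.035 and 0.035 m and y of saw in the frame of saw_slot between -0.005 and 0.005 m and z of saw in the frame of saw_slot below 0.005 m and angle between the x axis of saw and the x axis of saw_slot, either way round below 0.1 rad and angle between saw's own z axis and vertical below 0.2 rad and linear speed of each of saw, strip below 0.02 m/s and x of strip_center in the frame of tray between -0.11 and 0.11 m and y of strip_center in the frame of tray between -0.055 and 0.055 m and z of strip_center in the frame of tray below 0.022 m and angle between strip's own x axis and vertical between 1.47 and 1.67 rad); the robot touches nothing.
It fails at once if the saw is dropped or thrown (moves faster than 0.5 m/s while not held) (linear speed of saw above 0.5 m/s and contact force between saw and the fingers below 0.1 N).
It fails at once if the tape measure is moved more than 30 mm (distance of tape_measure from where it was at the start of the episode above 0.03 m).
It fails at once if the paint tin is moved more than 30 mm (distance of paint_tin from where it was at the start of the episode above 0.03 m).
It fails at once if the glue bottle is moved more than 30 mm (distance of glue_bottle from where it was at the start of the episode above 0.03 m).
It also fails if it takes over 66 s, if anything falls off the work surface, if the arm or the gripper's body presses on something with over 40 N, if the wrist force passes 120 N, or if a joint passes its speed limit or range.

## Working session

There is one attempt and no reset: what is moved stays moved. The work goes in short steps, Python scripts to look and compute and a tool call to move; the robot and the scene stay as the last step left them, time stands still between calls to the robot, and variables do not carry over. Pictures are saved under pics/ and viewed, at most 10 in all, crops included, and the job is handed in when it is done.

Besides the shell and the picture viewer there is one more tool, called after "Emit:" as name(argument=value, ...) on one line, values as JSON. drive_tool: Moves the arm, as the interface text tells. Its arguments: {"type":"object","properties":{"deltas":{"type":"string"},"grip_force":{"type":"number"}},"required":["deltas"]}

```bash
mkdir -p pics; cat > h.py <<'E'
import numpy as np, cv2
from scipy.spatial.transform import Rotation as R
from station import read_state, camera, camera_model, close_job
def cam_pose(n,s=None):
    m=camera_model(n)
    if 'eye' in m:
        o=np.array(m['orientation'],float)
        Rm=o if o.shape==(3,3) else R.from_rotvec(o).as_matrix()
        return m,Rm,np.array(m['eye'])
    T=np.eye(4);T[:3,:3]=R.from_rotvec(s['orientation']).as_matrix();T[:3,3]=s['ee_pos']
    T=T@np.array(m['hand_eye']);return m,T[:3,:3],T[:3,3]
def rays(m,uv):
    K=np.array([[m['fx'],0,m['cx']],[0,m['fy'],m['cy']],[0,0,1.]])
    p=cv2.undistortPoints(np.array(uv,float).reshape(-1,1,2),K,np.array([m['k1'],0,0,0.])).reshape(-1,2)
    return np.c_[p,np.ones(len(p))]
def onplane(n,uv,z,s=None):
    m,Rm,e=cam_pose(n,s);d=rays(m,uv)@Rm.T
    return e+d*((z-e[2])/d[:,2])[:,None]
def cloud(n,depth,s=None):
    m,Rm,e=cam_pose(n,s);h,w=depth.shape
    v,u=np.mgrid[:h,:w];d=rays(m,np.c_[u.ravel(),v.ravel()])
    P=(d*depth.reshape(-1,1))@Rm.T+e;P[depth.ravel()==0]=np.nan
    return P.reshape(h,w,3)
E
python3 - <<'E'
from h import *
for n in('top','scene'):
    p,d=camera(n);cv2.imwrite(f'pics/{n}0.png',p[:,:,::-1]);np.save(n+'0.npy',d);print(camera_model(n))
print(camera_model('wrist'));print(read_state())
E
```

```text
{'fx': 490.78287375208134, 'fy': 490.78287375208134, 'cx': 323.1826731155204, 'cy': 201.467469792422, 'k1': 0.017315500630623013, 'eye': array([ 0.43105891, -0.00845537,  1.39468634]), 'orientation': array([-2.12622366,  2.1894808 , -0.09373574])}
{'fx': 377.57218584482484, 'fy': 377.57218584482484, 'cx': 317.6474480247398, 'cy': 198.24162758203173, 'k1': -0.03707331762523979, 'eye': array([ 1.00142585, -0.21356062,  0.87458439]), 'orientation': array([-2.28630136, -1.36157468,  0.39329812])}
{'fx': 346.91346171847727, 'fy': 346.91346171847727, 'cx': 323.4978018344502, 'cy': 199.09735691801066, 'k1': -0.017681804056448185, 'hand_eye': array([[-3.83804726e-04, -9.58297841e-01, -2.85771064e-01,
         7.28558268e-02],
       [ 9.99999917e-01, -3.29669496e-04, -2.37543745e-04,
        -1.91694450e-04],
       [ 1.33427655e-04, -2.85771131e-01,  9.58297888e-01,
        -1.28251603e-01],
       [ 0.00000000e+00,  0.00000000e+00,  0.00000000e+00,
         1.00000000e+00]])}
{'time_s': 0.1, 'qpos': array([ 1.04280590e+00,  3.26858898e-01, -1.93492718e-01,  1.05199264e+00,
        2.38984203e-05,  1.43663586e+00]), 'qvel': array([ 0.00021518, -0.00185294,  0.00273338, -0.00096849,  0.00047818,
        0.00042348]), 'tau': array([ 1.82434142e-04, -4.44239938e+01,  2.63037890e+01,  7.88963400e-03,
       -1.49189377e-04, -7.79408282e-06]), 'ee_pos': array([0.21075937, 0.50747544, 0.24458268]), 'orientation': array([-6.14533474e-01, -3.08036435e+00,  2.28685745e-03]), 'force': array([-0.36353269,  0.02927346,  0.08233429]), 'ft_torque': array([ 0.01062695, -0.0379011 , -0.00834277]), 'grip_force': 0.0, 'width': 0.08551235384444868}
```

View pics/top0.png

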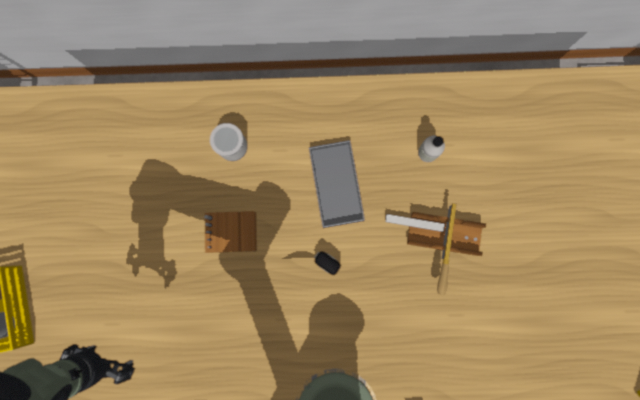

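View pics/scene0.png

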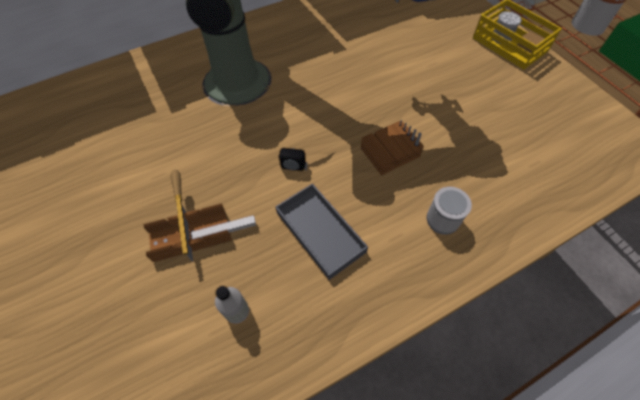

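Top view: saw brass back from about (443,292) handle to (453,207) toe. The strip runs (386,217)-(443,228), the block (205-257, 210-252) with its slot near u≈240, and the tray (311-363, 140-226). Glue is at (430,150), the tape at (328,263) and the tin at (228,141).

```bash
python3 - <<'E'
from h import *
d=np.load('top0.npy');p=cv2.imread('pics/top0.png');P=cloud('top',d)
hsv=cv2.cvtColor(p,cv2.COLOR_BGR2HSV);z=P[...,2]
def rect(name,mask):
    n,l,st,c=cv2.connectedComponentsWithStats(mask.astype(np.uint8))
    i=1+np.argmax(st[1:,4]);q=P[l==i];q=q[~np.isnan(q[:,0])]
    r=cv2.minAreaRect((q[:,:2]*1000).astype(np.float32))
    print(name,st[i,4],np.round(r[0],0),np.round(r[1],0),round(r[2],1),'z',np.round(np.percentile(q[:,2],[10,50,90]),3))
def roi(a,b,c,e):
    m=np.zeros(z.shape,bool);m[c:e,a:b]=1;return m
rect('back+handle',roi(400,500,180,310)&(z>.063))
rect('box',roi(400,500,180,310)&(z>.03)&(z<.055))
rect('strip',roi(375,445,200,245)&(z>.015)&(z<.045)&(hsv[...,1]<80)&(hsv[...,2]>120))
rect('block',roi(195,270,195,270)&(z>.035)&(z<.065))
rect('blockall',roi(195,270,195,270)&(z>.035))
rect('tray',roi(300,375,120,240)&(z>.02))
rect('tape',roi(305,350,240,280)&(z>.03))
rect('tin',roi(200,260,110,175)&(z>.06))
rect('glue',roi(410,455,120,175)&(z>.05))
E
```

```text
back+handle 547 [ 436. -314.] [ 25. 244.] 78.3 z [0.07  0.075 0.08 ]
box 397 [ 492. -274.] [101. 147.] 78.7 z [0.035 0.042 0.046]
strip 441 [ 511. -237.] [160.  23.] 78.5 z [0.025 0.029 0.033]
block 1343 [500. 297.] [110.  95.] 0.5 z [0.045 0.049 0.052]
blockall 1388 [500. 297.] [110.  95.] 0.5 z [0.045 0.049 0.053]
tray 494 [627. -23.] [231. 120.] 8.3 z [0.028 0.033 0.037]
tape 390 [406.   8.] [72. 43.] 54.7 z [0.053 0.06  0.064]
tin 883 [748. 273.] [89. 88.] 32.5 z [0.085 0.09  0.094]
glue 442 [ 709. -284.] [56. 52.] 44.5 z [0.071 0.103 0.15 ]
```

```bash
cat >> h.py <<'E'
def go(x,y,z,a):
    "delta from now to TCP (x,y,z m), tool down, tool x at world angle a deg: shift in tool axes (cm), turn after it (deg)"
    s=read_state();R0=R.from_rotvec(s['orientation'])
    sh=R0.inv().apply(np.array([x,y,z])-s['ee_pos'])*100
    c,t=np.cos(np.radians(a)),np.sin(np.radians(a))
    R1=R.from_matrix(np.array([[c,t,0],[t,-c,0],[0,0,-1]]))
    print('shift cm',np.round(sh,2),'turn',np.round(np.degrees((R0.inv()*R1).as_rotvec()),2),'t',round(s['time_s'],2),'w',round(s['width'],4))
E
python3 -c "
from h import *
go(.473,-.322,.20,168.3)"
```

```text
shift cm [-56.05 -66.53   4.55] turn [ -0.09  -0.02 -10.86] t 0.1 w 0.0855
```

Emit:
drive_tool(deltas="-3.7 -4.4 0.3 0 0 0 0;-3.7 -4.4 0.3 0 0 0 0;-3.7 -4.4 0.3 0 0 0 0;-3.7 -4.4 0.3 0 0 0 0;-3.7 -4.4 0.3 0 0 0 0;-3.7 -4.4 0.3 0 0 0 0;-3.7 -4.4 0.3 0 0 0 0;-3.7 -4.4 0.3 0 0 0 0;-3.7 -4.4 0.3 0 0 0 0;-3.7 -4.4 0.3 0 0 0 0", grip_force=60)

```text
time_s: 1.35
ee_pos: [0.384, -0.0423, 0.2152]
orientation: [0.615, 3.08, 0.0]
force: [0.4, 0.4, -0.7]
width: 0.0854
grip_force: 0.0
```

```bash
python3 -c "
from h import *
print(read_state()['qpos']);go(.473,-.322,.20,168.3)"
```

```text
[-3.01541189e-01  4.70633095e-02 -6.25419113e-01  8.97941627e-01
  3.38316868e-04  9.26573640e-02]
shift cm [-18.96 -22.41   1.52] turn [  0.02   0.02 -10.89] t 1.35 w 0.0854
```

Emit:
drive_tool(deltas="-3.8 -4.5 0.3 0 0 0 0;-3.8 -4.5 0.3 0 0 0 0;-3.8 -4.5 0.3 0 0 0 0;-3.8 -4.5 0.3 0 0 0 0;-3.8 -4.4 0.3 0 0 0 0;0 0 0 0 0 -5.45 0;0 0 0 0 0 -5.45 0;0 0 0 0 0 0 0;0 0 0 0 0 0 0;0 0 0 0 0 0 0")

```text
time_s: 2.6
ee_pos: [0.4734, -0.3199, 0.2003]
orientation: [0.32, 3.125, -0.0]
force: [0.7, -0.1, 0.1]
width: 0.0852
grip_force: 0.0
```

```bash
python3 - <<'E'
from h import *
s=read_state();p,d=camera('wrist');np.savez('w1.npz',d=d,pos=s['ee_pos'],o=s['orientation'])
cv2.imwrite('pics/w1.png',p[:,:,::-1]);go(.473,-.322,.20,168.3)
E
```

```text
shift cm [ 0.   -0.21  0.04] turn [-0.01  0.01  0.02] t 2.65 w 0.0852
```

View pics/w1.png

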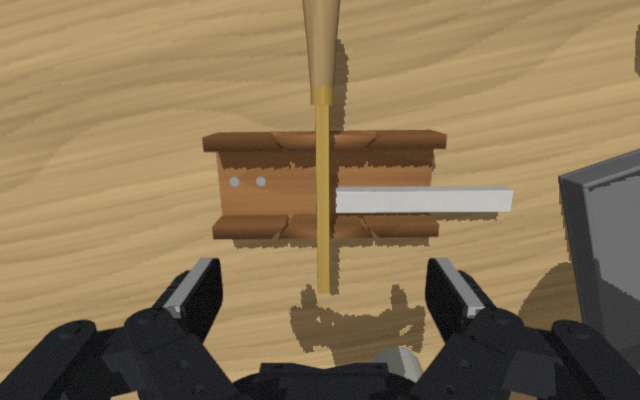

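The wrist view shows the brass back from (320,100) to (323,292), upright. The strip runs (336,200)-(512,200) and the mitre box is below them.

```bash
python3 - <<'E'
from h import *
w=np.load('w1.npz');s={'ee_pos':w['pos'],'orientation':w['o']}
p=cv2.imread('pics/w1.png');P=cloud('wrist',w['d'],s);hsv=cv2.cvtColor(p,cv2.COLOR_BGR2HSV)
print(hsv[200,323],hsv[60,323],hsv[200,400])
m=np.zeros(p.shape[:2],np.uint8);m[85:310,300:345]=1
b=(m>0)&(hsv[...,0]>17)&(hsv[...,0]<32)&(hsv[...,1]>150)&(hsv[...,2]>90)&(P[...,2]>.06)
v,u=np.nonzero(b);print('brass rows',v.min(),v.max(),'z',np.nanmedian(P[b][:,2]))
rows=np.arange(115,285,5);c=np.array([[u[v==r].mean(),r] for r in rows if (v==r).any()])
wd=[np.ptp(u[v==r])+1 for r in rows];print('width px',np.median(wd))
W=onplane('wrist',c,.076,s);vx,vy,x0,y0=cv2.fitLine(W[:,:2].astype(np.float32),cv2.DIST_L2,0,.01,.01).ravel()
print('yaw',np.degrees(np.arctan2(vy,vx)))
for r in(104,292):print(r,onplane('wrist',[[322,r]],.076,s))
st=(hsv[...,1]<60)&(hsv[...,2]>130);st[:,:330]=0;st[:,520:]=0;st[:170]=0;st[230:]=0
v,u=np.nonzero(st);pts=onplane('wrist',np.c_[u,v],.030,s);q=P[st]
print('strip',cv2.minAreaRect((pts[:,:2]*1000).astype(np.float32)),np.nanmedian(q[:,2]))
E
```

```text
[ 21 146 169] [ 19 103 159] [ 20  12 186]
brass rows 87 268 z 0.0735513179249217Traceback (most recent call last):
  File "<stdin>", line 9, in <module>
    return _methods._ptp(a, axis=axis, out=out, **kwargs)
           ~~~~~~~~~~~~~^^^^^^^^^^^^^^^^^^^^^^^^^^^^^^^^^
    umr_maximum(a, axis, None, out, keepdims),
    ~~~~~~~~~~~^^^^^^^^^^^^^^^^^^^^^^^^^^^^^^
ValueError: zero-size array to reduction operation maximum which has no identity
```

```bash
python3 - <<'E'
from h import *
w=np.load('w1.npz');s={'ee_pos':w['pos'],'orientation':w['o']}
p=cv2.imread('pics/w1.png');P=cloud('wrist',w['d'],s);hsv=cv2.cvtColor(p,cv2.COLOR_BGR2HSV)
b=P[...,2]>.060;b[:108]=0;b[300:]=0;b[:,:305]=0;b[:,340:]=0
v,u=np.nonzero(b);print('rows',v.min(),v.max(),'z',np.nanmedian(P[b][:,2]))
R_=[r for r in range(110,290,4) if (v==r).any()]
c=np.array([[u[v==r].mean(),r] for r in R_]);print('width px',np.median([(v==r).sum() for r in R_]))
W=onplane('wrist',c,.076,s);vx,vy,x0,y0=cv2.fitLine(W[:,:2].astype(np.float32),cv2.DIST_L2,0,.01,.01).ravel()
print('yaw',np.degrees(np.arctan(vy/vx)))
for r in(104,292):print(r,onplane('wrist',[[np.interp(r,c[:,1],c[:,0]),r]],.076,s))
st=(hsv[...,1]<60)&(hsv[...,2]>130);st[:,:330]=0;st[:,520:]=0;st[:170]=0;st[230:]=0
v,u=np.nonzero(st);pts=onplane('wrist',np.c_[u,v],.030,s);q=P[st]
print('strip',cv2.minAreaRect((pts[:,:2]*1000).astype(np.float32)),np.nanmedian(q[:,2]))
E
```

```text
rows 108 292 z 0.07563006070921446
width px 13.0
yaw -11.140886
104 [[ 0.40711585 -0.30783393  0.076     ]]
292 [[ 0.55423508 -0.33688875  0.076     ]]
strip ((507.4770202636719, -234.5861053466797), (158.95614624023438, 24.21973991394043), 78.78915405273438) 0.029522540723932233
```

Emit:
drive_tool(deltas="0.2 -0.1 2.7 0 0 -0.6 0;0 0 2.7 0 0 0 0;0 0 2.7 0 0 0 0;0 0 2.7 0 0 0 0;0 0 2.0 0 0 0 0;0 0 0.7 0 0 0 0;0 0 0 0 0 0 255;0 0 0 0 0 0 255;0 0 0 0 0 0 255;0 0 0 0 0 0 255", grip_force=80)

```text
time_s: 3.9
ee_pos: [0.4715, -0.321, 0.0658]
orientation: [0.303, 3.126, -0.001]
force: [-0.1, -0.3, 0.0]
width: 0.0123
grip_force: 0.0
```

Emit:
drive_tool(deltas="0 0 0 0 0 0 255;0 0 0 0 0 0 255;0 0 0 0 0 0 255;0 0 0 0 0 0 255;0 0 -0.5 0 0 0 255;0 0 -0.5 0 0 0 255;0 0 -1 0 0 0 255;0 0 -1 0 0 0 255;0 0 -1 0 0 0 255;0 0 -1 0 0 0 255")

```text
time_s: 5.15
ee_pos: [0.4713, -0.3208, 0.1162]
orientation: [0.303, 3.127, -0.001]
force: [-0.2, -0.4, -3.0]
width: 0.0084
grip_force: 78.3
```

Emit:
drive_tool(deltas="0.4 2.5 -1.5 0 0 0 255;0.8 5.2 -1.5 0 0 0 255;0.8 5.2 -1.5 0 0 0 255;0.8 5.2 -1.5 0 0 0 255;0.8 5.2 -1.0 0 0 0 255;0.8 5.2 -0.7 0 0 0 255;0.8 5.2 -0.7 0 0 0 255;0.8 5.2 0 0 0 0 255;0.8 5.2 0 0 0 0 255;0.7 4.4 0 0 0 0 255")

```text
time_s: 6.4
ee_pos: [0.4906, 0.1717, 0.2]
orientation: [0.301, 3.126, 0.0]
force: [1.3, -0.4, -3.1]
width: 0.0083
grip_force: 78.5
```

Emit:
drive_tool(deltas="0 0 0 0 0 -3 255;0 0 0 0 0 -4 255;0 0 0 0 0 -4 255;0 0 0 0 0 0 255;0 0 0 0 0 0 255;0 0 0 0 0 0 255;0 0 0 0 0 0 255;0 0 0 0 0 0 255;0 0 0 0 0 0 255;0 0 0 0 0 0 255")

```text
time_s: 7.65
ee_pos: [0.4907, 0.1697, 0.1993]
orientation: [-0.002, -3.142, 0.0]
force: [-0.7, -0.3, -2.6]
width: 0.0083
grip_force: 78.8
```

```bash
python3 - <<'E'
from h import *
s=read_state();p,d=camera('wrist');np.savez('w2.npz',d=d,pos=s['ee_pos'],o=s['orientation'])
cv2.imwrite('pics/w2.png',p[:,:,::-1]);go(.49,.25,.20,180)
E
```

```text
shift cm [ 0.08  8.03 -0.08] turn [-0.   -0.01 -0.06] t 7.7 w 0.0089
```

View pics/w2.png

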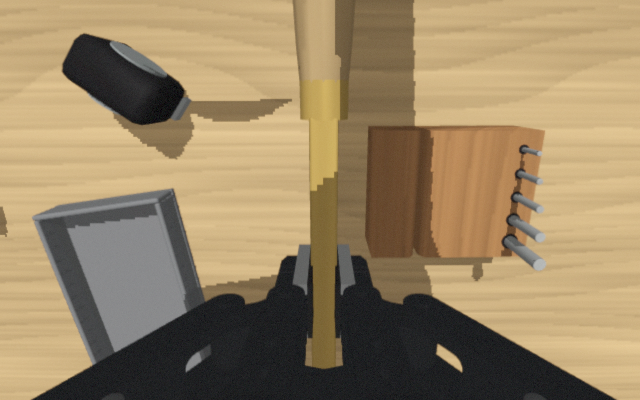

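The saw is held upright. The block top lies at (370-530, 125-255), with the slot as a dark band near u≈413. I'll read the slot from the depth.

```bash
python3 - <<'E'
from h import *
w=np.load('w2.npz');s={'ee_pos':w['pos'],'orientation':w['o']}
P=cloud('wrist',w['d'],s);p=cv2.imread('pics/w2.png')
for r in(150,190,230):
    print(r,[(u,int(1000*P[r,u,0]),round(1000*P[r,u,1],1),round(1000*P[r,u,2],1)) for u in list(range(362,376,2))+list(range(404,428,2))])
    print([int(x) for x in p[r,404:428].sum(1)])
top=(abs(P[...,2]-.05)<.003);top[:,:360]=0;top[:120]=0;top[260:]=0
q=P[top];print('top',cv2.minAreaRect((q[:,:2]*1000).astype(np.float32)))
# brass
b=(P[...,2]>.19)&(P[...,2]<.225);b[:,:300]=0;b[:,350:]=0;b[:122]=0;b[230:]=0
for r in range(125,235,15):
    u=np.nonzero(b[r])[0]
    if len(u):print(r,u.min(),u.max(),np.round(np.nanmedian(P[r,u],0),4))
E
```

```text
150 [(362, 466, np.float64(205.8), np.float64(1.4)), (364, 467, np.float64(208.0), np.float64(-1.3)), (366, 467, np.float64(209.7), np.float64(-0.1)), (368, 465, np.float64(210.6), np.float64(8.1)), (370, 463, np.float64(210.7), np.float64(21.1)), (372, 462, np.float64(210.7), np.float64(33.3)), (374, 460, np.float64(210.7), np.float64(44.9)), (404, 459, np.float64(234.2), np.float64(49.6)), (406, 459, np.float64(235.6), np.float64(50.3)), (408, 459, np.float64(237.1), np.float64(50.8)), (410, 459, np.float64(238.7), np.float64(50.8)), (412, 459, np.float64(240.6), np.float64(49.7)), (414, 459, np.float64(241.9), np.float64(50.9)), (416, 459, np.float64(243.8), np.float64(49.8)), (418, 459, np.float64(245.8), np.float64(48.1)), (420, 462, np.float64(253.3), np.float64(27.1)), (422, 462, np.float64(253.4), np.float64(33.1)), (424, 461, np.float64(253.3), np.float64(39.2)), (426, 460, np.float64(253.4), np.float64(44.6))]
[225, 229, 235, 244, 248, 235, 225, 236, 245, 257, 243, 248, 238, 238, 217, 194, 201, 200, 189, 202, 200, 204, 200, 213]
190 [(362, 506, np.float64(207.1), np.float64
[... 1716 characters left out ...]
oat64(253.6), np.float64(39.8)), (420, 530, np.float64(254.1), np.float64(44.0)), (422, 529, np.float64(255.0), np.float64(46.8)), (424, 528, np.float64(256.1), np.float64(48.8)), (426, 528, np.float64(257.4), np.float64(50.1))]
[225, 231, 222, 227, 242, 242, 244, 222, 228, 186, 187, 183, 193, 179, 193, 195, 205, 210, 217, 233, 230, 249, 239, 237]
top ((499.059814453125, 278.7758483886719), (110.39371490478516, 136.41848754882812), 0.4504697620868683)
125 309 337 [0.4272 0.1694 0.209 ]
140 309 337 [0.4322 0.1694 0.2088]
155 309 337 [0.4373 0.1694 0.2089]
170 309 337 [0.4426 0.1694 0.2087]
185 310 337 [0.448  0.1696 0.2086]
200 310 337 [0.4535 0.1696 0.2089]
215 310 336 [0.4591 0.1694 0.209 ]
```

Slot centre is at y≈0.2510 (its wall at 253.3 mm, and the block face at 210.8+40 agrees). The block's x centre is ≈0.499, and the saw in hand is at y=0.1695 with teeth at z≈0.145.

Emit:
drive_tool(deltas="0.15 1.2 0 0 0 0 255;0 2 0 0 0 0 255;0 2 0 0 0 0 255;0 2 1 0 0 0 255;0 0.93 2 0 0 0 255;0 0 2 0 0 0 255;0 0 2 0 0 0 255;0 0 1.5 0 0 0 255;0 0 0.4 0 0 0 255;0 0 0 0 0 0 255")

```text
time_s: 8.95
ee_pos: [0.4893, 0.2512, 0.1103]
orientation: [-0.002, -3.142, 0.0]
force: [0.4, -0.1, -2.5]
width: 0.0086
grip_force: 78.8
```

```bash
python3 - <<'E'
from h import *
go(.489,.251,.0723,180)
s=read_state();p,d=camera('wrist');cv2.imwrite('pics/w3.png',p[:300,150:550,::-1])
P=cloud('wrist',d,s)
for r in(125,215):
    q=P[r,309:338];print(np.round(np.nanmedian(q,0),4))
E
```

```text
shift cm [ 0.03 -0.02  3.8 ] turn [-0.   -0.   -0.06] t 8.95 w 0.0086
[0.4258 0.251  0.1199]
[0.4578 0.2509 0.1198]
```

View pics/w3.png

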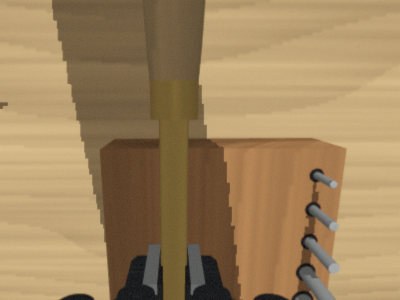

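The saw back (crop x≈174, v 120-300) sits over the block's slot line. Lowering gently next.

Emit:
drive_tool(deltas="0 0 0.5 0 0 0 255;0 0 0.5 0 0 0 255;0 0 0.5 0 0 0 255;0 0 0.4 0 0 0 255;0 0 0.4 0 0 0 255;0 0 0.4 0 0 0 255;0 0 0.4 0 0 0 255;0 0 0.2 0 0 0 255;0 0 0 0 0 0 255;0 0 0 0 0 0 255")

```text
time_s: 10.25
ee_pos: [0.4892, 0.2509, 0.0773]
orientation: [-0.002, -3.141, 0.0]
force: [0.4, -0.5, -2.4]
width: 0.0086
grip_force: 78.8
```

Emit:
drive_tool(deltas="0 0 0.15 0 0 0 255;0 0 0.1 0 0 0 255;0 0 0.1 0 0 0 255;0 0 0.1 0 0 0 255;0 0 0.05 0 0 0 255;0 0 0 0 0 0 255;0 0 0 0 0 0 255;0 0 0 0 0 0 255;0 0 0 0 0 0 255;0 0 0 0 0 0 255")

```text
time_s: 11.5
ee_pos: [0.4893, 0.251, 0.0723]
orientation: [-0.002, -3.142, 0.0]
force: [-0.5, -0.6, -3.0]
width: 0.0081
grip_force: 78.9
```

Emit:
drive_tool(deltas="0 0 0.05 0 0 0 255;0 0 0 0 0 0 255;0 0 0.05 0 0 0 255;0 0 0 0 0 0 255;0 0 0.05 0 0 0 255;0 0 0 0 0 0 255;0 0 0 0 0 0 255;0 0 0 0 0 0 255;0 0 0 0 0 0 255;0 0 0 0 0 0 255")

```text
time_s: 12.75
ee_pos: [0.4893, 0.2512, 0.072]
orientation: [0.001, 3.141, 0.001]
force: [-4.4, -1.9, 10.0]
width: 0.0083
grip_force: 80.7
```

Emit:
drive_tool(deltas="0 0 -0.05 0 0 0 255;0 0 0 0 0 0 255;0 0 0 0 0 0 220;0 0 0 0 0 0 190;0 0 0 0 0 0 120;0 0 0 0 0 0 120;0 0 0 0 0 0 120;0 0 0 0 0 0 120;0 0 -1 0 0 0 120;0 0 -2 0 0 0 120", grip_force=20)

```text
time_s: 14.0
ee_pos: [0.4887, 0.2508, 0.1015]
orientation: [-0.002, -3.14, 0.001]
force: [0.2, -0.4, -0.6]
width: 0.0451
grip_force: 0.0
```

Emit:
drive_tool(deltas="0 0 -3 0 0 0 0;0 0 -4 0 0 0 0;0 -3 -2 0 0 0 0;0 -5 0 0 0 0 0;0 -5 0 0 0 0 0;0 0 0 0 0 0 0;0 0 0 0 0 0 0;0 0 0 0 0 0 0;0 0 0 0 0 0 0;0 0 0 0 0 0 0")

```text
time_s: 15.25
ee_pos: [0.489, 0.1217, 0.1912]
orientation: [0.0, -3.141, -0.0]
force: [0.2, 0.1, 0.1]
width: 0.0855
grip_force: 0.0
```

```bash
python3 - <<'E'
from h import *
s=read_state();p,d=camera('wrist');cv2.imwrite('pics/w4.png',p[:,:,::-1]);P=cloud('wrist',d,s)
b=(P[...,2]>.072)&(abs(P[...,1]-.251)<.02)&(P[...,0]>.36)&(P[...,0]<.59)
v,u=np.nonzero(b);q=P[b];q=q[q[:,0]>.43]
print(np.polyfit(q[:,0],q[:,1],1),np.polyfit(q[:,0],q[:,2],1),q.min(0),np.median(q,0),q.max(0))
go(.51,-.22,.2,168.8)
E
```

```text
[0.00715964 0.24097253] [0.00209096 0.07915635] [0.4300472  0.24000983 0.07200078] [0.48756368 0.24400389 0.08108253] [0.5661134  0.25106292 0.08373933]
shift cm [ -2.1  -34.15  -0.88] turn [-0.000e+00 -1.000e-02  1.119e+01] t 15.3 w 0.0853
```

View pics/w4.png

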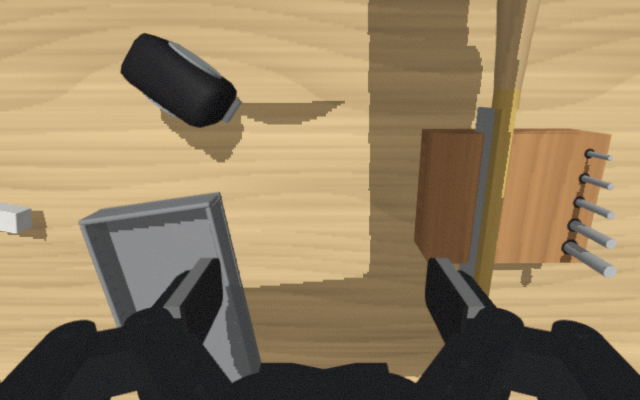

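The saw stands in the slot, with its brass back at z≈0.082 (as expected) and leaning about 0.1 rad, within the slot clearance. Strip next.

Emit:
drive_tool(deltas="-0.4 -4 0 0 0 0 0;-0.4 -5.4 0 0 0 0 0;-0.4 -5.4 0 0 0 0 0;-0.4 -5.4 0 0 0 0 0;-0.4 -5.4 0 0 0 0 0;-0.5 -5.4 0 0 0 0 0;0 -1.2 0 0 0 -8 0;0 0 0 0 0 -10 0;0 0 0 0 0 -10 0;0 0 0 0 0 -10 0")

```text
time_s: 16.55
ee_pos: [0.5138, -0.201, 0.1911]
orientation: [1.03, -2.968, -0.0]
force: [-0.2, 0.4, 0.4]
width: 0.0856
grip_force: 0.0
```

Emit:
drive_tool(deltas="0 0 0 0 0 -10 0;0 0 0 0 0 -10 0;0 0 0 0 0 -10 0;0 0 0 0 0 -10.8 0;0 0 0 0 0 0 0;0 0 0 0 0 0 0;0 0 0 0 0 0 0;0 0 0 0 0 0 0;0 0 0 0 0 0 0;0 0 0 0 0 0 0")

```text
time_s: 17.8
ee_pos: [0.5138, -0.201, 0.1913]
orientation: [-1.991, 2.43, -0.0]
force: [1.0, -0.2, 0.2]
width: 0.0855
grip_force: 0.0
```

```bash
python3 - <<'E'
from h import *
s=read_state();p,d=camera('wrist');cv2.imwrite('pics/w5.png',p[:,:,::-1]);P=cloud('wrist',d,s)
hsv=cv2.cvtColor(p,cv2.COLOR_RGB2HSV)
m=(hsv[...,1]<60)&(hsv[...,2]>100)&(abs(P[...,2]-.030)<.004)&(abs(P[...,0]-.51)<.06)
n,l,st,c=cv2.connectedComponentsWithStats(m.astype(np.uint8));i=1+np.argmax(st[1:,4]);q=P[l==i]
print(st[i],cv2.minAreaRect((q[:,:2]*1000).astype(np.float32)),np.median(q[:,2]))
go(.5143,-.2003,.029,258.8)
E
```

```text
[ 307   41   26  193 4645] ((509.9400634765625, -234.9293212890625), (159.49916076660156, 20.07476806640625), 78.64837646484375) 0.029721595617495433
shift cm [-0.08 -0.03 16.23] turn [-0.   -0.   -0.13] t 17.85 w 0.0855
```

View pics/w5.png

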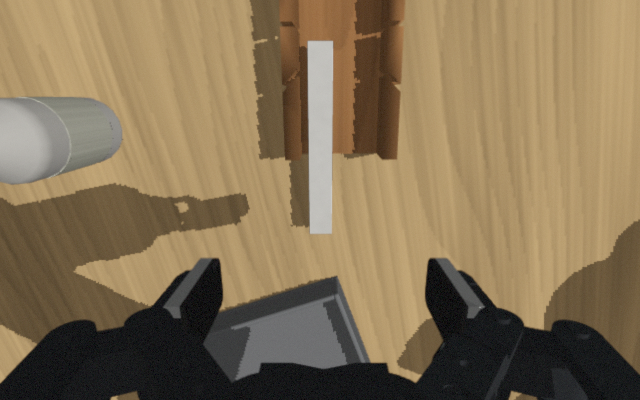

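The strip lies at (307-333, 41-234); its centre is (0.510,-0.235) and its width is 20 mm. I'll grip 35 mm beyond the centre, outside the box.

Emit:
drive_tool(deltas="-0.1 -0.3 3 0 0 0 0;0 0 3 0 0 0 0;0 0 3 0 0 0 0;0 0 3 0 0 0 60;0 0 2.5 0 0 0 100;0 0 1.2 0 0 0 120;0 0 0.5 0 0 0 120;0 0 0 0 0 0 255;0 0 0 0 0 0 255;0 0 0 0 0 0 255", grip_force=50)

```text
time_s: 19.1
ee_pos: [0.5175, -0.201, 0.0302]
orientation: [-1.991, 2.429, -0.002]
force: [0.4, 0.4, 3.3]
width: 0.0185
grip_force: 51.4
```

Emit:
drive_tool(deltas="0 0 0 0 0 0 255;0 0 0 0 0 0 255;0 0 0 0 0 0 255;0 0 -0.5 0 0 0 255;0 0 -0.5 0 0 0 255;0 0 -1 0 0 0 255;0 0 -2 0 0 0 255;0 0 -2 0 0 0 255;0 0 -2 0 0 0 255;0 0 -2 0 0 0 255")

```text
time_s: 20.35
ee_pos: [0.5169, -0.2006, 0.1305]
orientation: [-1.991, 2.43, -0.0]
force: [-0.0, 0.2, -0.2]
width: 0.0185
grip_force: 51.1
```

Emit:
drive_tool(deltas="-3.2 -1.65 0 0 0 0 255;-4.5 -2.25 0 0 0 0 255;-4.5 -2.25 0 0 0 0 255;-4.5 -2.25 0 0 0 0 255;-4.0 -2.25 0 0 0 6.5 255;0 0 0 0 0 10 255;0 0 0 0 0 10 255;0 0 0 0 0 10 255;0 0 0 0 0 10 255;0 0 0 0 0 10 255")

```text
time_s: 21.6
ee_pos: [0.6618, -0.0185, 0.1297]
orientation: [0.595, -3.085, -0.0]
force: [-0.6, 0.3, 0.4]
width: 0.0188
grip_force: 51.1
```

Emit:
drive_tool(deltas="0 0 0 0 0 10 255;0 0 0 0 0 4 255;0 0 0 0 0 0 255;0 0 0 0 0 0 255;0 0 0 0 0 0 255;0 0 0 0 0 0 255;0 0 0 0 0 0 255;0 0 0 0 0 0 255;0 0 0 0 0 0 255;0 0 0 0 0 0 255")

```text
time_s: 22.85
ee_pos: [0.662, -0.0186, 0.1293]
orientation: [0.224, -3.134, 0.0]
force: [-0.2, 0.1, -0.1]
width: 0.0188
grip_force: 51.1
```

```bash
python3 - <<'E'
from h import *
s=read_state();p,d=camera('wrist');cv2.imwrite('pics/w6.png',p[:,:,::-1]);P=cloud('wrist',d,s)
hsv=cv2.cvtColor(p,cv2.COLOR_RGB2HSV)
m=(P[...,2]>.1)&(P[...,2]<.15)&(hsv[...,1]<60)&(hsv[...,2]>100)
n,l,st,c=cv2.connectedComponentsWithStats(m.astype(np.uint8));i=1+np.argmax(st[1:,4]);q=P[l==i]
print(st[i],cv2.minAreaRect((q[:,:2]*1000).astype(np.float32)),'slope',np.polyfit(q[:,0],q[:,2],1),np.median(q[:,2]))
go(.6617,-.0179,.0222,188.3)
E
```

```text
[  295     0    60   366 18724] ((632.7476196289062, -22.821226119995117), (148.9208984375, 20.183185577392578), 7.896044731140137) slope [-0.0003759   0.12886839] 0.1286414277363334
shift cm [ 0.02  0.08 10.71] turn [-0.    0.   -0.12] t 22.9 w 0.0186
```

View pics/w6.png

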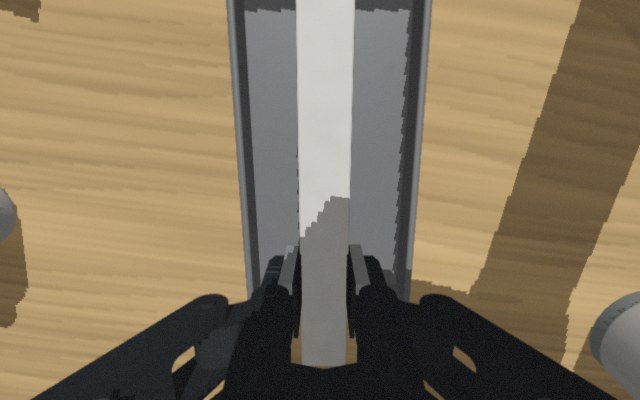

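The strip (297-352) is centred between the tray walls (235-425), aligned and level, with its top at z≈0.1286. It needs to go down about 10.5 cm.

Emit:
drive_tool(deltas="0 0 1.5 0 0 0 255;0 0 2 0 0 0 255;0 0 2 0 0 0 255;0 0 2 0 0 0 255;0 0 1.5 0 0 0 255;0 0 0.8 0 0 0 255;0 0 0.4 0 0 0 255;0 0 0.2 0 0 0 255;0 0 0.1 0 0 0 255;0 0 0 0 0 0 255")

```text
time_s: 24.15
ee_pos: [0.6623, -0.0186, 0.0247]
orientation: [-0.224, 3.133, -0.0]
force: [-0.1, 0.0, -0.5]
width: 0.0187
grip_force: 51.1
```

Emit:
drive_tool(deltas="0 0 0.05 0 0 0 255;0 0 0 0 0 0 255;0 0 0 0 0 0 200;0 0 0 0 0 0 150;0 0 0 0 0 0 150;0 0 0 0 0 0 150;0 0 0 0 0 0 150;0 0 -1 0 0 0 150;0 0 -2 0 0 0 150;0 0 -4 0 0 0 150", grip_force=20)

```text
time_s: 25.4
ee_pos: [0.6606, -0.0184, 0.0934]
orientation: [0.224, -3.13, -0.001]
force: [-0.2, 0.1, 0.8]
width: 0.0355
grip_force: 0.0
```

Emit:
drive_tool(deltas="0 0 -5 0 0 0 0;0 0 -5 0 0 0 0;0 0 -3 0 0 0 0;0 0 0 0 0 0 0;0 0 0 0 0 0 0;0 0 0 0 0 0 0;0 0 0 0 0 0 0;0 0 0 0 0 0 0;0 0 0 0 0 0 0;0 0 0 0 0 0 0")

```text
time_s: 26.65
ee_pos: [0.662, -0.0186, 0.2237]
orientation: [0.224, -3.134, -0.0]
force: [0.1, 0.9, 0.1]
width: 0.085
grip_force: 0.0
```

```bash
python3 - <<'E'
from h import *
s=read_state();p,d=camera('wrist');P=cloud('wrist',d,s);hsv=cv2.cvtColor(p,cv2.COLOR_RGB2HSV)
m=(P[...,2]<.04)&(P[...,2]>.015)&(hsv[...,1]<40)&(hsv[...,2]>140)
n,l,st,c=cv2.connectedComponentsWithStats(m.astype(np.uint8));i=1+np.argmax(st[1:,4]);q=P[l==i]
print(st[i],cv2.minAreaRect((q[:,:2]*1000).astype(np.float32)),'slope',np.polyfit(q[:,0],q[:,2],1),np.median(q[:,2]))
a,dt=camera('top');cv2.imwrite('pics/end.png',cv2.resize(np.vstack([a[120:270,190:480,::-1]]),None,fx=2.7,fy=2.7))
Q=cloud('top',dt);b=(Q[...,2]>.068)&(abs(Q[...,1]-.251)<.03)&(Q[...,0]>.3)&(Q[...,0]<.6)
print('saw',cv2.minAreaRect((Q[b][:,:2]*1000).astype(np.float32)),np.median(Q[b][:,2]));print(s['ee_pos'],s['time_s'])
E
```

```text
[ 313   46   23  162 3216] ((621.3963623046875, -23.999149322509766), (148.57386779785156, 19.913745880126953), 8.107680320739746) slope [0.00143281 0.02184669] 0.02273666169799099
saw ((452.4649658203125, 245.04043579101562), (242.94949340820312, 25.27143669128418), 0.9770408868789673) 0.08047871879776702
[ 0.66199707 -0.01857519  0.22373111] 26.65
```

View pics/end.png

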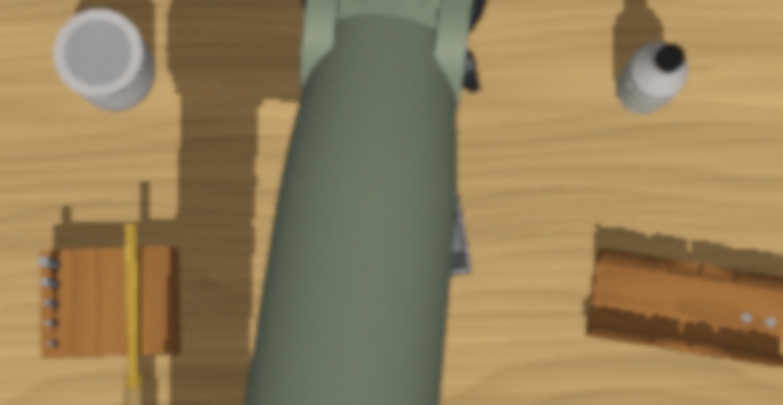

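The saw stands along the block slot (yellow line at x≈132) and the tin and glue bottle have not moved. The strip is flat on the tray floor, with its top at z≈0.0227, and the arm is clear.

```bash
python3 -c "
from station import close_job;print(close_job())"
```

```text
the job is handed in; nothing more can be done
None
```

I handed in the job at about 27 s. The saw rests teeth-down in the block slot, leaning about 0.1 rad by my measurement (limit 0.2), and the strip lies flat in the tray; the arm touched none of the bystanders.

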